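# Click the biscuit box lid shut all round

### The arm

A 6-joint arm with a two-finger parallel gripper is mounted at the origin on a cart in front of the work surface, level with it; the furniture and walls round the work are solid. World frame = base frame: x ahead of the robot, y to its left, z up, the work surface at z = 0. Lengths are in m, angles in degrees, forces in N, time in s.
With the tool pointing down it reaches from about 0.4 to 0.825 m from the base axis. Payload 7 kg.
Tool frame: the origin (TCP) lies at the very end of the fingers, on their centre line; the grasp point (between the pads) lies hold_point_z behind it (hold_point_z is the distance from the TCP to the grasp point, in m); z points along the fingers, y is the direction in which the jaws open and shut (so a half turn about z gives the same grasp; the last joint's range is limited). The gripper opens to 88 mm and grips with 3 to 60 N. Pads are 19 mm wide; open, the fingers measure 130 mm over their backs; the gripper's body (78 mm by 193 mm) begins 47 mm behind the grasp point.
Start: joints at [-56.66, 20.546, 0.682, 0, -70.136, -16.507], TCP at [0.195, -0.646, 0.227] pointing down, gripper open.
Joint ranges: [-176.03, 176.03], [-82.01, 121.73], [-58.28, 71.71], [-173.87, 95.51], [-174.79, -0.11], [-173.66, 173.66]. Speed limits (degrees/s): [136.94, 136.94, 172.46, 180, 180, 180].

### API

Orientations are given as [roll, pitch, yaw] about the fixed x, y, z axes, in that order (R = Rz(yaw) Ry(pitch) Rx(roll)).
In Python, from plant import get_obs, snapshot, close_job, hold_point_z gives the robot as it stands. The module is installed in compiled form; this text tells all that it offers.
- The arm moves only by the tool jog_arm, never from a script. Its argument "commands" is a list of rows, each a list of 4 numbers: the shift along the world's x, y, z in mm, then the turn about the world's z in degrees. In form: [[x, y, z, turn], ...]. A call has exactly 10 rows; each row shifts and turns the commanded pose from where the row before left it; what a row does not reach is not made up. A row lasts 1/12 s, in which the tool goes at most 41.7 mm and 7.16 degrees, less where a joint would pass 70% of its speed; a pose out of reach is approached as far as the arm can. A call is refused whole if a number of a shift passes 41.7 or a number of a turn 7.16, either way. A call with a gripper value outside its range is refused whole. "fingers" is the finger opening in mm, from 0 to 87.6, set as the call begins (left out, the last holds). The fingers move at their own pace and stop on an object; the grip force is fixed at half the most. Time passes only in rows, so rows that do not move let the fingers close, or fill a call up. It gives the time, the measured TCP pose, the force and the opening at its end, in the units of the state.
- get_obs(): the state, without advancing time (a new reading comes with each control period).
- snapshot(name): name is "side" or "top" or "wrist"; returns a dict with "image" (400x640x3 uint8, red, green, blue), "fov_y" (degrees; the focal length in pixels is half the picture's height over the tangent of half this angle, whatever the lens; pixels are square), "cx", "cy" (the principal point, pixels), "rvec" (rotation vector, rad) and "tvec" (3), from world to camera coordinates, as OpenCV has them; the wrist camera has in their place "mount" (4x4, takes a point from camera to tool coordinates, whose origin is the TCP and whose axes are the flange's). Camera axes: x right, y down, z forward; pixel columns grow to the right and rows downward; lengths in m; the calibration is good to about 2 mm. The wrist camera is an equidistant fisheye: a pixel r from the principal point sees the ray r / f radians off the axis. A picture is of the moment at which its call begins: read the wrist's pose just before it. There is no depth.
- close_job(): hands the job in, once; it reports no verdict.
The state is a dict: "clock": time; "joint_pos": joint angles; "qvel": joint speeds; "tau": joint torques, N m; "tool_pos": TCP position; "orientation": TCP orientation; "force": force on the tool from outside, world axes, zero at the start; "moment": the same for the moment, N m; "opening": finger opening in m.
Only numpy, scipy, OpenCV 4.12 (cv2) and the standard library are available. Lean on these libraries where they do the work, as an engineer would, in place of code of your own. Each camera call takes 0.05 s, during which the arm holds its last target.

### The job

One of the two glass biscuit boxes has its lid on but not fastened: the lips along its four sides still stand up. Without gripping or lifting anything, press each of these four lips down with the fingertips, firmly but without leaning hard on the glass, until it clicks shut. Leave the box where it stands, and do not move the other box or the things behind.

Things in the scene. Friction and masses are not known exactly. Their poses are not given: they have to be found in the camera images.
- food_box: The glass biscuit box to be closed, holding two rows of biscuits; loose, about 1 kg. Glass tub 160 x 110 mm, 62 mm high; grey plastic lid 176 x 126 mm, its panel recessed 2.5 mm, lid corners fixed, 72 mm above the worktop. Four hinged lips along the lid's sides stand up at the start. Origin: centre of the underside; x along the long side, away from the robot within 0.35 rad; y to the left; z up.
- lid_centre (a point): Centre of the top of the recessed lid panel of the box to be closed, 69.5 mm above the worktop; axes as the box.
- shut_box: An identical biscuit box (fewer biscuits inside) whose lid is already shut all round; loose, to be left alone. Origin and axes as for the other box. Either box may be the left one; they stand about 0.3 m apart.
- garlic: Bulb of garlic, 60 mm across and 59 mm high, loose, behind the boxes; to be left alone. Origin at its underside.
- salt_shaker: Salt shaker, 44 mm across, 90 mm high, upright and loose behind the boxes; to be left alone. Origin at its underside.
- spice_jar_2: Glass spice jar with dark cap, 41 mm across, 105 mm high, upright and loose behind the boxes; to be left alone. Origin at its underside.
- lip_front (a joint): Angle of the lip on the short side towards the robot (-x of the box), rad: 0 = shut, flush with the lid corners; 0.48 to 0.6 at the start; once shut it reads -0.03 to 0.01. Pushed down, it moves with about 1 N at first, from 0.35 rad on it resists with up to 8 N at the pad (5 N at the tab), snaps through at about 0.2 rad and then stays shut by itself.
- lip_front_pad (a point): Middle of the ribbed press pad on top of the front lip, 17 mm out from its hinge line; up to 10 mm above its shut height of 72 mm. The lip is 70 mm long, 22 mm from hinge line (70.5 mm up) to outer edge, with a 36 mm wide thumb tab 7 mm beyond. x points outward along the lip, z out of its top.
- lip_back (a joint): Angle of the lip on the short side away from the robot (+x of the box), rad: 0 = shut, flush with the lid corners; 0.48 to 0.6 at the start; once shut it reads -0.03 to 0.01. Pushed down, it moves with about 1 N at first, from 0.35 rad on it resists with up to 8 N at the pad (5 N at the tab), snaps through at about 0.2 rad and then stays shut by itself.
- lip_back_pad (a point): Middle of the ribbed press pad on top of the back lip, 17 mm out from its hinge line; up to 10 mm above its shut height of 72 mm. The lip is 70 mm long, 22 mm from hinge line (70.5 mm up) to outer edge, with a 36 mm wide thumb tab 7 mm beyond. x points outward along the lip, z out of its top.
- lip_left (a joint): Angle of the lip on the long side to the robot's left (+y of the box), rad: 0 = shut, flush with the lid corners; 0.48 to 0.6 at the start; once shut it reads -0.03 to 0.01. Pushed down, it moves with about 1 N at first, from 0.35 rad on it resists with up to 8 N at the pad (5 N at the tab), snaps through at about 0.2 rad and then stays shut by itself.
- lip_left_pad (a point): Middle of the ribbed press pad on top of the left lip, 17 mm out from its hinge line; up to 10 mm above its shut height of 72 mm. The lip is 120 mm long, 22 mm from hinge line (70.5 mm up) to outer edge, with a 36 mm wide thumb tab 7 mm beyond. x points outward along the lip, z out of its top.
- lip_right (a joint): Angle of the lip on the long side to the robot's right (-y of the box), rad: 0 = shut, flush with the lid corners; 0.48 to 0.6 at the start; once shut it reads -0.03 to 0.01. Pushed down, it moves with about 1 N at first, from 0.35 rad on it resists with up to 8 N at the pad (5 N at the tab), snaps through at about 0.2 rad and then stays shut by itself.
- lip_right_pad (a point): Middle of the ribbed press pad on top of the right lip, 17 mm out from its hinge line; up to 10 mm above its shut height of 72 mm. The lip is 120 mm long, 22 mm from hinge line (70.5 mm up) to outer edge, with a 36 mm wide thumb tab 7 mm beyond. x points outward along the lip, z out of its top.

How it is judged (in metres and radians):
At the end, for the whole second after the job is handed in: All four lips of the open box are shut (each within 0.04 rad of flush), and the box stands flat and still on the worktop, within 30 mm of where it stood (value of joint each of lip_front, lip_back, lip_left, lip_right below 0.04 rad and angle between food_box's own z axis and vertical below 0.04 rad and distance of food_box from where it was at the start of the episode below 0.03 m and linear speed of food_box below 0.02 m/s); the robot touches nothing.
It fails at once if the box being closed is lifted or tipped (height (world z) of food_box above 0.015 m or angle between food_box's own z axis and vertical above 0.15 rad).
It fails at once if the box is leaned on with more than 60 N (contact force between any of the arm, the fingers and food_box above 60 N).
It fails at once if the box that is already shut is moved by more than 20 mm (distance of shut_box from where it was at the start of the episode above 0.02 m).
It fails at once if the garlic, the salt shaker or the spice jar is moved by more than 30 mm (distance of any of garlic, salt_shaker, spice_jar_2 from where it was at the start of the episode above 0.03 m).
It also fails if it takes over 48 s, if anything falls off the work surface, if the arm or the gripper's body presses on something with over 40 N, if the wrist force passes 120 N, or if a joint passes its speed limit or range.

## Working session

There is one attempt and no reset: what is moved stays moved. The work goes in short steps, Python scripts to look and compute and a tool call to move; the robot and the scene stay as the last step left them, time stands still between calls to the robot, and variables do not carry over. Pictures are saved under pics/ and viewed, and the job is handed in when it is done.

Besides the shell and the picture viewer there is one more tool, called after "Call:" as name([rows], argument=value, ...), one row to a line, values as JSON. jog_arm: Moves the arm, as the interface text tells. Its arguments: {"type":"object","properties":{"commands":{"type":"array","items":{"type":"array","items":{"type":"number"}}},"fingers":{"type":"number"}},"required":["commands"]}

```bash
mkdir -p pics; cat > h.py <<'E'
import numpy as np,cv2
from plant import get_obs,snapshot,close_job,hold_point_z
def K(s):
    h,w=s['image'].shape[:2]; f=h/2/np.tan(np.radians(s['fov_y'])/2)
    return np.array([[f,0,s['cx']],[0,f,s['cy']],[0,0,1.]])
def toplane(s,uv,z):
    R=cv2.Rodrigues(np.array(s['rvec'],float))[0];t=np.array(s['tvec'],float).ravel()
    uv=np.atleast_2d(uv).astype(float)
    d=np.c_[uv,np.ones(len(uv))]@np.linalg.inv(K(s)).T@R
    c=-R.T@t
    return c+d*((z-c[2])/d[:,2])[:,None]
def proj(s,P):
    return cv2.projectPoints(np.atleast_2d(P).astype(float),np.array(s['rvec'],float),np.array(s['tvec'],float),K(s),None)[0][:,0]
E
python3 - <<'E'
from h import *
import pickle
o=get_obs();print(o,hold_point_z() if callable(hold_point_z) else hold_point_z)
for n in('side','top'):
    s=snapshot(n);pickle.dump(s,open(n+'.pkl','wb'));cv2.imwrite(f'pics/{n}0.png',s['image'][:,:,::-1])
    R=cv2.Rodrigues(np.array(s['rvec'],float))[0];print(n,s['fov_y'],-R.T@np.array(s['tvec']).ravel())
E
```

```text
{'clock': 0.0, 'joint_pos': array([-5.66592549e+01,  2.05931177e+01,  6.33510126e-01, -2.01791402e-02,
       -7.01344700e+01, -1.65078051e+01]), 'qvel': array([ 0.11457617,  0.01564713,  0.06574959,  0.01647021, -0.04550073,
        0.13979241]), 'tau': array([-6.36197856e-04, -5.82710767e+01,  2.93057996e+01,  6.99732274e+00,
        6.82371654e-03, -1.44211845e-04]), 'tool_pos': array([ 0.19531436, -0.6456198 ,  0.2256015 ]), 'orientation': array([ 1.79904410e+02, -8.54680659e-03, -1.63173926e+02]), 'force': array([-0.58705755, -1.03011839,  0.54668541]), 'moment': array([ 0.00808679,  0.04313261, -0.00759081]), 'opening': 0.08753639883556355} 0.0188
side 48.20825892171402 [ 0.54292657 -0.83769534  0.48744921]
top 55.33075986931275 [0.40989858 0.0619552  0.88914497]
```

View pics/side0.png

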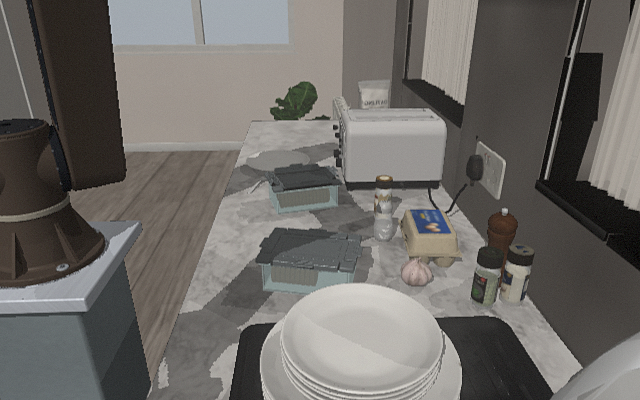

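View pics/top0.png

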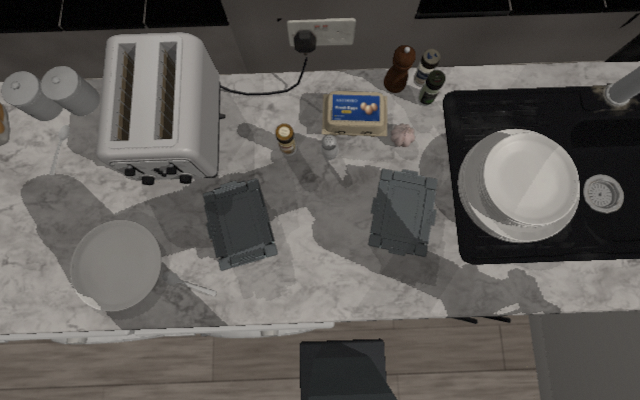

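```bash
python3 - <<'E'
from h import *
import pickle
t=pickle.load(open('top.pkl','rb'));s=pickle.load(open('side.pkl','rb'))
def crop(im,x,y,w,h,k,n):
    c=cv2.resize(im[y:y+h,x:x+w,::-1],None,fx=k,fy=k,interpolation=cv2.INTER_CUBIC)
    c=np.clip(c.astype(float)*1.8,0,255).astype(np.uint8);cv2.imwrite('pics/'+n,c)
a=t['image']
crop(a,190,165,100,110,5,'tl.png');crop(a,355,155,100,110,5,'tr.png')
crop(s['image'],240,150,140,150,4,'s.png')
E
```

```text
(no output)
```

View pics/tl.png

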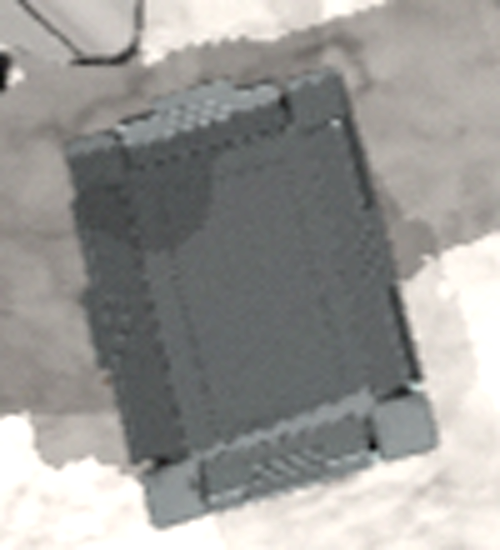

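View pics/tr.png

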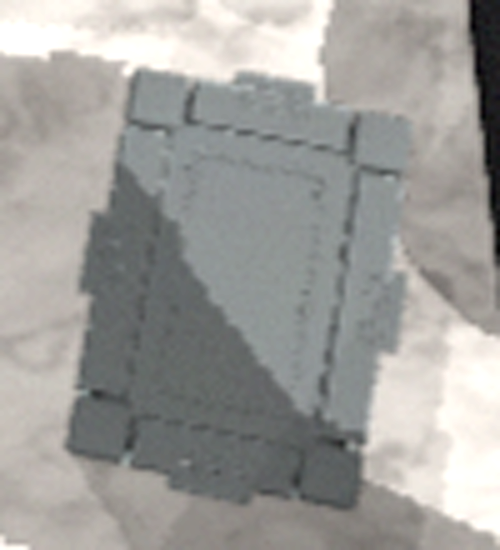

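View pics/s.png

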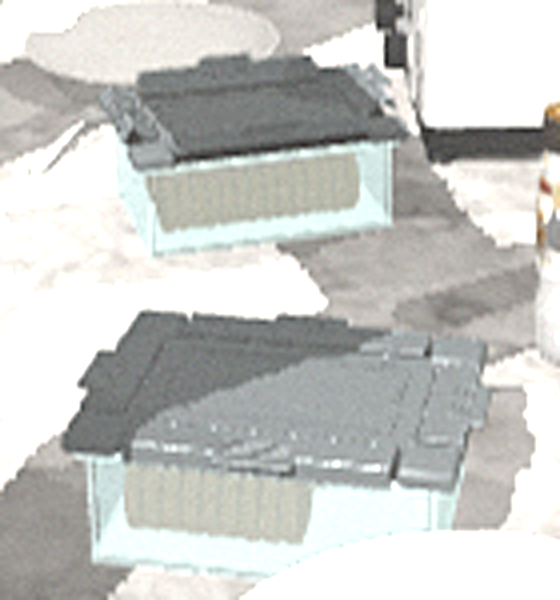

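```bash
python3 - <<'E'
from h import *
import pickle
t=pickle.load(open('top.pkl','rb'))
def fit(c,off):
    P=toplane(t,np.array(c)/5+off,0.072)[:,:2]
    BL,BR,FR,FL=P
    print(P.round(4),[np.linalg.norm(a-b).round(4) for a,b in((BL,BR),(BR,FR),(FR,FL),(FL,BL))],P.mean(0).round(4))
    d=(BL+BR-FR-FL);l=(BL+FL-BR-FR)
    print(np.degrees([np.arctan2(d[1],d[0]),np.arctan2(-l[0],l[1])]))
    return P.mean(0)
fit([(68,145),(343,70),(438,450),(157,527)],(190,165))
fit([(133,70),(411,117),(360,508),(68,455)],(355,155))
for n,p in(('salt',(330,155)),('garlic',(403,140))): print(n,toplane(t,[p],0.03))
s=pickle.load(open('side.pkl','rb'))
E
```

```text
[[0.613  0.3209]
 [0.6427 0.1997]
 [0.4735 0.1594]
 [0.4456 0.2784]] [np.float64(0.1248), np.float64(0.1739), np.float64(0.1222), np.float64(0.1727)] [0.5437 0.2396]
[13.81766415 13.50424056]
[[ 0.6556 -0.0747]
 [ 0.6293 -0.1964]
 [ 0.4585 -0.1577]
 [ 0.4855 -0.0352]] [np.float64(0.1245), np.float64(0.1751), np.float64(0.1254), np.float64(0.1746)] [ 0.5572 -0.116 ]
[-12.92164818 -12.31116771]
salt [[0.70727339 0.03781173 0.03      ]]
garlic [[ 0.73827875 -0.13766245  0.03      ]]
```

```bash
python3 - <<'E'
from h import *
import pickle
t=pickle.load(open('top.pkl','rb'));s=pickle.load(open('side.pkl','rb'))
print('toaster base side',toplane(s,[(343,187),(441,188)],0.0).round(3))
for z in (0.02,0.1,0.15,.19,.22): print(z,toplane(t,[(219,150),(205,178),(100,160),(188,180),(185,36),(106,156),(212,154)],z)[:,:2].round(3).tolist())
# height of toaster: find top edge via side
for z in (.15,.17,.19,.21,.23):print(z,toplane(s,[(352,143),(444,137)],z).round(3).tolist())
a=np.radians(13.7);R=np.array([[np.cos(a),-np.sin(a)],[np.sin(a),np.cos(a)]]);c=np.array([.5437,.2396])
for n,v in dict(front=(-.082,0),back=(.082,0),left=(0,.057),right=(0,-.057)).items(): print(n,(c+R@v).round(4))
im=cv2.cvtColor(s['image'],cv2.COLOR_RGB2BGR).copy()
E
python3 - <<'E'
import cv2
i=cv2.imread('pics/side0.png')[80:260,240:460];cv2.imwrite('pics/toast.png',cv2.resize(i,None,fx=3.5,fy=3.3))
E
```

```text
toaster base side [[0.663 0.345 0.   ]
 [0.941 0.323 0.   ]]
0.02 [[0.733, 0.304], [0.665, 0.335], [0.719, 0.588], [0.661, 0.375], [1.046, 0.398], [0.728, 0.574], [0.724, 0.32]]
0.1 [[0.704, 0.281], [0.641, 0.31], [0.69, 0.539], [0.638, 0.346], [0.988, 0.367], [0.699, 0.527], [0.695, 0.296]]
0.15 [[0.685, 0.267], [0.627, 0.294], [0.673, 0.509], [0.624, 0.328], [0.951, 0.347], [0.681, 0.498], [0.677, 0.282]]
0.19 [[0.67, 0.256], [0.615, 0.282], [0.658, 0.485], [0.612, 0.314], [0.922, 0.332], [0.666, 0.474], [0.662, 0.27]]
0.22 [[0.659, 0.248], [0.606, 0.272], [0.648, 0.467], [0.603, 0.303], [0.9, 0.32], [0.655, 0.456], [0.652, 0.261]]
0.15 [[0.678, 0.279, 0.15], [0.932, 0.321, 0.15]]
0.17 [[0.67, 0.213, 0.17], [0.909, 0.252, 0.17]]
0.19 [[0.662, 0.146, 0.19], [0.886, 0.184, 0.19]]
0.21 [[0.654, 0.08, 0.21], [0.863, 0.115, 0.21]]
0.23 [[0.646, 0.014, 0.23], [0.84, 0.046, 0.23]]
front [0.464  0.2202]
back [0.6234 0.259 ]
left [0.5302 0.295 ]
right [0.5572 0.1842]
```

View pics/toast.png

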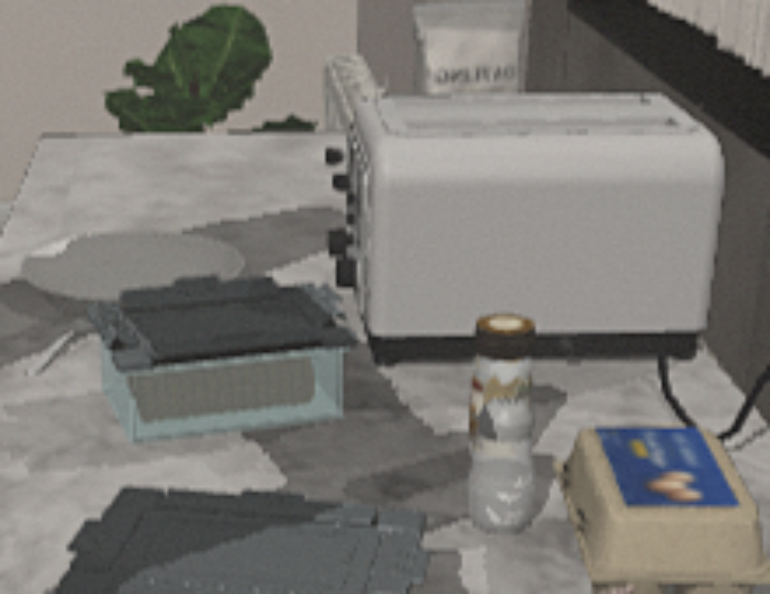

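Call:
jog_arm([
  [24,25,2,7],
  [24,25,2,7],
  [24,25,2,7],
  [24,25,2,7],
  [24,25,2,7],
  [24,25,2,7],
  [24,25,2,7],
  [24,25,2,7],
  [24,25,0,7],
  [24,25,0,7],
], fingers=0)

```text
clock: 0.93
tool_pos: [0.4363, -0.3945, 0.2425]
orientation: [180.0, 0.0, -92.8]
force: [1.1, -1.0, -0.6]
opening: 0.0264
```

Call:
jog_arm([
  [3,40,0,3.2],
  [3,40,0,0],
  [3,40,0,0],
  [3,40,0,0],
  [3,40,0,0],
  [3,40,0,0],
  [3,40,0,0],
  [3,40,0,0],
  [3,40,0,0],
  [3,40,0,0],
])

```text
clock: 1.77
tool_pos: [0.4649, 0.0059, 0.2427]
orientation: [-180.0, 0.0, -90.0]
force: [0.8, -0.4, -0.6]
opening: 0.0006
```

Call:
jog_arm([
  [0,36,0,0],
  [0,36,0,0],
  [0,36,0,0],
  [0,36,0,0],
  [0,36,0,0],
  [1,35,0,0],
  [0,0,-30,0],
  [0,0,-38,0],
  [0,0,-38,0],
  [0,0,-30,0],
])

```text
clock: 2.6
tool_pos: [0.4652, 0.2185, 0.104]
orientation: [179.9, -0.0, -90.0]
force: [-0.8, 0.2, -0.8]
opening: 0.0002
```

```bash
python3 - <<'E'
from h import *
for n in('wrist','side'):
    o=get_obs();s=snapshot(n);cv2.imwrite(f'pics/{n}1.png',s['image'][:,:,::-1])
print(o['tool_pos'],o['force'])
E
```

```text
[0.46264138 0.21635383 0.09875205] [-3.05436847 -2.97057317 -6.05918066]
```

View pics/wrist1.png

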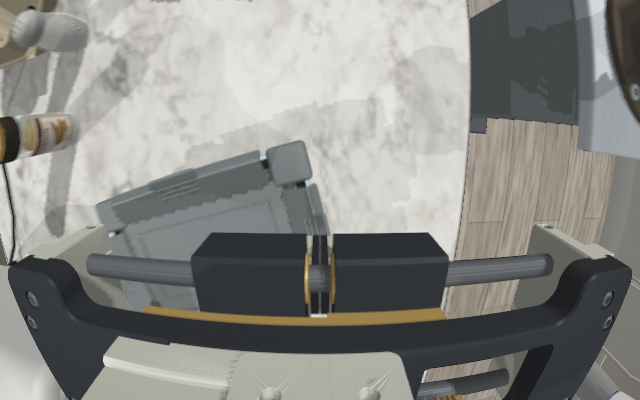

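View pics/side1.png

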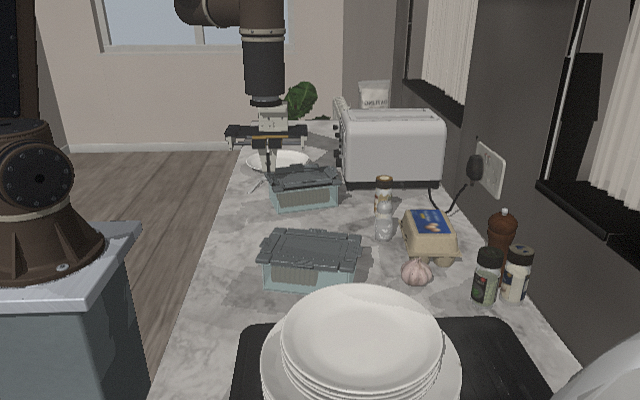

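Call:
jog_arm([
  [0,0,0,0],
  [0,0,-2,0],
  [0,0,-2,0],
  [0,0,-2,0],
  [0,0,-2,0],
  [0,0,-2,0],
  [0,0,-2,0],
  [0,0,-2,0],
  [0,0,-2,0],
  [0,0,-2,0],
])

```text
clock: 3.53
tool_pos: [0.4664, 0.2189, 0.0884]
orientation: [180.0, -0.0, -90.0]
force: [0.2, 0.4, -0.1]
opening: 0.0006
```

```bash
python3 - <<'E'
from h import *
for i in range(3):
    o=get_obs();s=snapshot('side');print(o['clock'],o['tool_pos'],o['force'],o['moment'])
i=s['image'][:,:,::-1][100:230,220:360];cv2.imwrite('pics/side2.png',cv2.resize(i,None,fx=4.5,fy=4.5,interpolation=2))
E
```

```text
3.5333 [0.46642714 0.21890779 0.08835217] [ 0.24890805  0.40645067 -0.05237623] [-0.01710271  0.11533343 -0.06586594]
3.5833 [0.46625877 0.21876089 0.0879332 ] [-0.0809626  -0.26317404 -0.18974723] [ 0.00551991  0.23283636 -0.03944347]
3.6333 [0.46623722 0.2187499  0.08811827] [-0.11590526 -0.07937148  0.06334907] [ 0.03130446  0.15853906 -0.01913523]
```

View pics/side2.png

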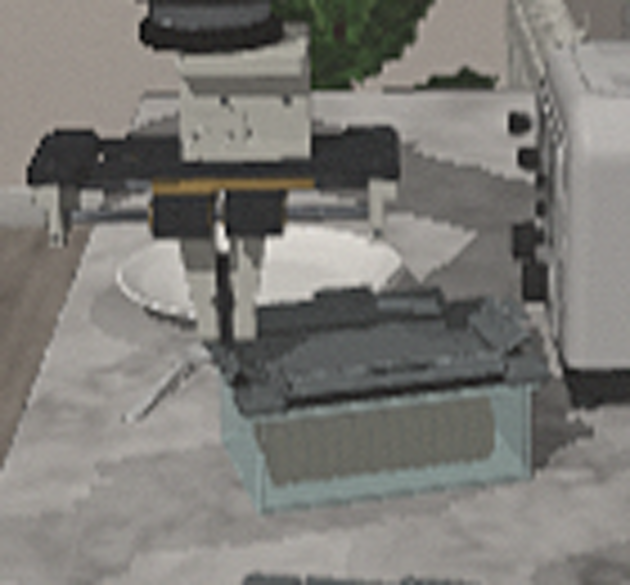

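Call:
jog_arm([
  [0,0,-1.5,0],
  [0,0,-1.5,0],
  [0,0,-1.5,0],
  [0,0,-1.5,0],
  [0,0,-1.5,0],
  [0,0,-1,0],
  [0,0,-1,0],
  [0,0,-1,0],
  [0,0,-1,0],
  [0,0,-1,0],
])

```text
clock: 4.52
tool_pos: [0.4667, 0.2191, 0.0763]
orientation: [-180.0, 0.0, -90.0]
force: [-0.3, 0.1, 2.9]
opening: 0.0002
```

Call:
jog_arm([
  [0,0,-0.7,0],
  [0,0,-0.7,0],
  [0,0,-0.7,0],
  [0,0,-0.7,0],
  [0,0,-0.7,0],
  [0,0,-0.7,0],
  [0,0,-0.6,0],
  [0,0,0,0],
  [0,0,0,0],
  [0,0,0,0],
])

```text
clock: 5.35
tool_pos: [0.4665, 0.2189, 0.0721]
orientation: [-180.0, 0.0, -89.9]
force: [-3.7, -1.0, 10.6]
opening: 0.0002
```

Call:
jog_arm([
  [0,0,-0.5,0],
  [0,0,-0.5,0],
  [0,0,-0.5,0],
  [0,0,0,0],
  [0,0,0,0],
  [0,0,0,0],
  [0,0,0,0],
  [0,0,0,0],
  [0,0,0,0],
  [0,0,0,0],
])

```text
clock: 6.18
tool_pos: [0.4666, 0.219, 0.0719]
orientation: [-179.9, 0.0, -89.9]
force: [-9.5, -1.7, 24.8]
opening: 0.0005
```

```bash
cat > sd.py <<'E'
from h import *
import sys
n=sys.argv[1]
o=get_obs();s=snapshot('side');print(o['clock'],o['tool_pos'],o['force'],o['moment'])
i=s['image'][:,:,::-1][130:230,230:370];a=cv2.resize(i,None,fx=5,fy=5,interpolation=2)
cv2.imwrite('pics/%s.png'%n,np.clip(a*1.5,0,255).astype(np.uint8))
E
python3 sd.py s3
```

```text
6.1833 [0.46656335 0.21896166 0.07188173] [-9.5174035  -1.68321596 24.76840713] [-0.85812044  3.64819198 -0.01586382]
```

View pics/s3.png

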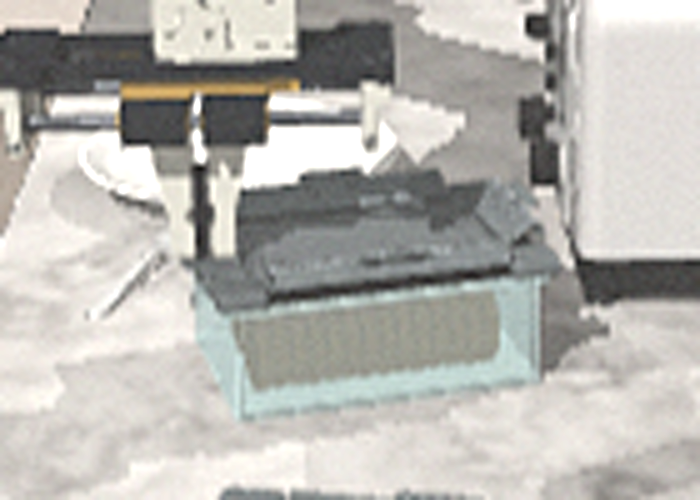

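Call:
jog_arm([
  [0,0,8,0],
  [0,0,18,0],
  [0,0,14,0],
  [20,-8,0,0],
  [25,-9,0,0],
  [25,-9,0,0],
  [20,-8,0,0],
  [0,0,-7,0],
  [0,0,-8,0],
  [0,0,-5,0],
])

```text
clock: 7.07
tool_pos: [0.5554, 0.1844, 0.0882]
orientation: [179.9, -0.0, -90.0]
force: [-1.0, 0.1, -0.3]
opening: 0.0004
```

Call:
jog_arm([
  [0,0,-1.5,0],
  [0,0,-1.5,0],
  [0,0,-1.5,0],
  [0,0,-1.5,0],
  [0,0,-1.5,0],
  [0,0,-1.5,0],
  [0,0,-1.5,0],
  [0,0,-1.5,0],
  [0,0,-1,0],
  [0,0,-1,0],
])

```text
clock: 7.9
tool_pos: [0.557, 0.1847, 0.0765]
orientation: [-179.9, -0.0, -89.9]
force: [0.3, 0.5, 1.9]
opening: 0.0009
```

```bash
python3 sd.py s4
```

```text
7.9 [0.55695298 0.18472257 0.07651091] [0.27939736 0.47144262 1.93115608] [-0.29339431  0.11168422 -0.04380987]
```

View pics/s4.png

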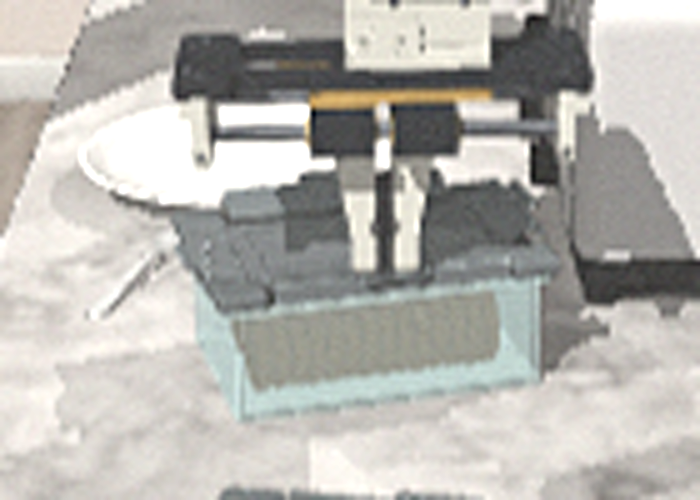

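Front lip is down (flush at the left end); the fingers are on the right lip. Pressing on.

Call:
jog_arm([
  [0,0,-0.7,0],
  [0,0,-0.7,0],
  [0,0,-0.7,0],
  [0,0,-0.7,0],
  [0,0,-0.7,0],
  [0,0,-0.7,0],
  [0,0,-0.7,0],
  [0,0,-0.3,0],
  [0,0,0,0],
  [0,0,0,0],
])

```text
clock: 8.78
tool_pos: [0.5564, 0.1851, 0.072]
orientation: [-180.0, 0.0, -89.9]
force: [-6.0, -1.2, 15.7]
opening: 0.0005
```

Call:
jog_arm([
  [0,0,-0.4,0],
  [0,0,-0.4,0],
  [0,0,0,0],
  [0,0,0,0],
  [0,0,0,0],
  [0,0,5,0],
  [0,0,15,0],
  [0,0,20,0],
  [0,0,0,0],
  [0,0,0,0],
])

```text
clock: 9.62
tool_pos: [0.5568, 0.1855, 0.1105]
orientation: [-179.9, 0.1, -90.0]
force: [0.0, 0.8, -0.4]
opening: 0.0004
```

```bash
python3 sd.py s5
```

```text
9.6167 [0.55677291 0.18546469 0.11048391] [ 0.01356755  0.79214625 -0.40773409] [0.02612489 0.13713111 0.009535  ]
```

View pics/s5.png

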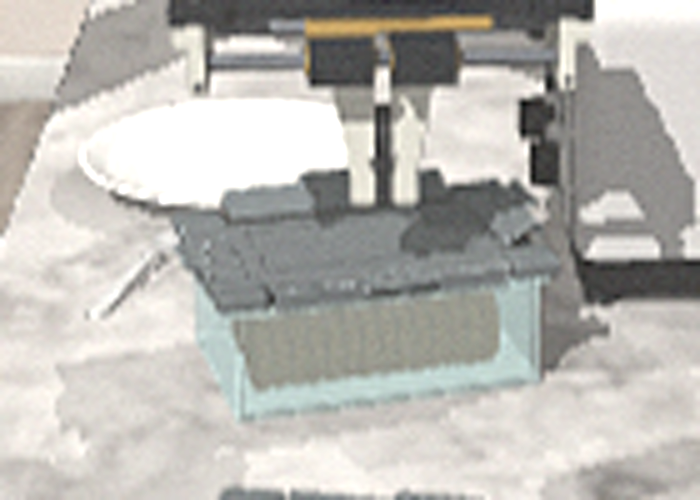

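Call:
jog_arm([
  [-6,14,0,0],
  [-11,26,0,0],
  [-12,26,0,0],
  [-11,24,0,0],
  [-6,14,0,0],
  [0,0,-5,0],
  [0,0,-7,0],
  [0,0,-5,0],
  [0,0,-3,0],
  [0,0,0,0],
])

```text
clock: 10.5
tool_pos: [0.5101, 0.2876, 0.0883]
orientation: [179.9, -0.1, -90.0]
force: [-0.3, -0.1, 0.6]
opening: 0.0003
```

Call:
jog_arm([
  [0,0,-1.5,0],
  [0,0,-1.5,0],
  [0,0,-1.5,0],
  [0,0,-1.5,0],
  [0,0,-1.5,0],
  [0,0,-1.5,0],
  [0,0,-1.5,0],
  [0,0,-1.5,0],
  [0,0,-0.5,0],
  [0,0,-0.5,0],
])

```text
clock: 11.33
tool_pos: [0.5107, 0.2895, 0.0776]
orientation: [-180.0, 0.1, -89.9]
force: [-4.1, 0.0, 9.3]
opening: 0.0006
```

```bash
python3 sd.py s6
```

```text
11.3333 [0.51065025 0.28954914 0.07761927] [-4.08082132  0.02293638  9.32130626] [0.53318517 1.54179938 0.01617626]
```

View pics/s6.png

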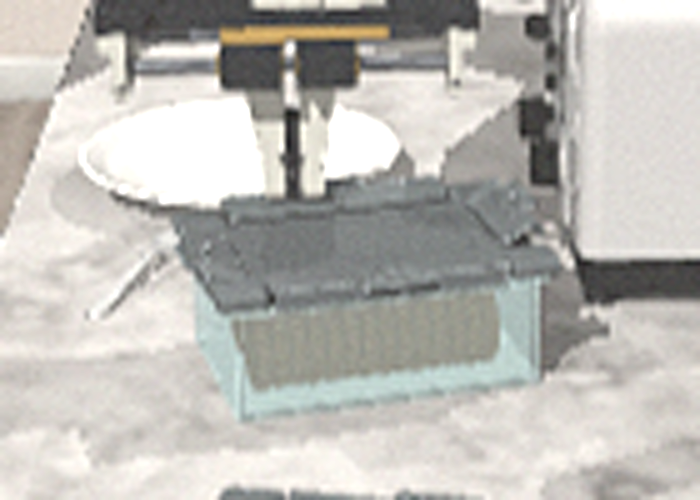

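Call:
jog_arm([
  [0,0,-0.7,0],
  [0,0,-0.7,0],
  [0,0,-0.7,0],
  [0,0,-0.7,0],
  [0,0,-0.7,0],
  [0,0,-0.7,0],
  [0,0,-0.7,0],
  [0,0,-0.7,0],
  [0,0,-0.4,0],
  [0,0,0,0],
])

```text
clock: 12.22
tool_pos: [0.5108, 0.2895, 0.072]
orientation: [-179.9, 0.1, -89.9]
force: [-4.3, 0.9, 12.4]
opening: 0.0007
```

Call:
jog_arm([
  [0,0,-0.4,0],
  [0,0,-0.4,0],
  [0,0,0,0],
  [0,0,0,0],
  [0,0,0,0],
  [0,0,5,0],
  [0,0,15,0],
  [0,0,20,0],
  [0,0,0,0],
  [0,0,0,0],
])

```text
clock: 13.05
tool_pos: [0.5107, 0.289, 0.1106]
orientation: [-180.0, 0.0, -90.0]
force: [-0.1, 0.0, -0.2]
opening: 0.0001
```

Call:
jog_arm([
  [0,-15,0,0],
  [0,-24,0,0],
  [14,0,0,0],
  [28,0,0,0],
  [28,0,0,0],
  [28,0,0,0],
  [14,0,0,0],
  [0,0,-8,0],
  [0,0,-8,0],
  [0,0,-4,0],
])

```text
clock: 13.88
tool_pos: [0.6206, 0.2486, 0.0872]
orientation: [179.8, -0.1, -90.0]
force: [-0.6, -0.7, -0.1]
opening: 0.0003
```

```bash
python3 sd.py s7
```

```text
13.8833 [0.62063622 0.24857495 0.08720049] [-0.63922691 -0.69179271 -0.10407819] [-0.04146102  0.15112821  0.04812784]
```

View pics/s7.png

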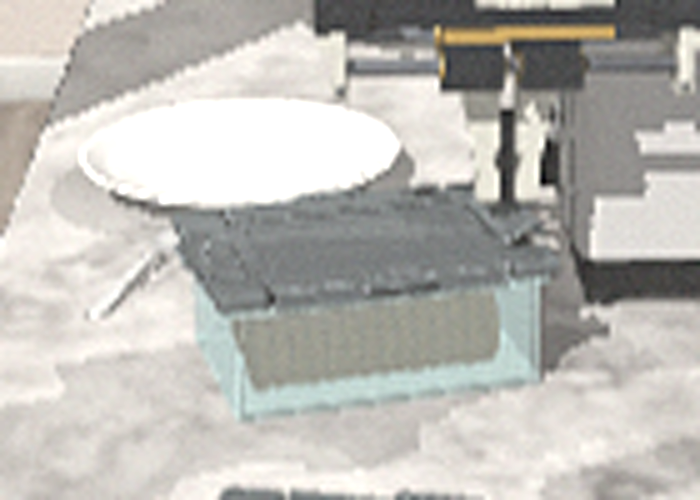

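Call:
jog_arm([
  [0,0,-1.5,0],
  [0,0,-1.5,0],
  [0,0,-1.5,0],
  [0,0,-1.5,0],
  [0,0,-1.5,0],
  [0,0,-1.5,0],
  [0,0,-1.5,0],
  [0,0,-1.5,0],
  [0,0,-0.5,0],
  [0,0,0,0],
])

```text
clock: 14.77
tool_pos: [0.6231, 0.2503, 0.0783]
orientation: [-179.9, 0.0, -89.9]
force: [0.4, -1.1, 6.0]
opening: 0.0008
```

Call:
jog_arm([
  [0,0,-0.7,0],
  [0,0,-0.7,0],
  [0,0,-0.7,0],
  [0,0,-0.7,0],
  [0,0,-0.7,0],
  [0,0,-0.5,0],
  [0,0,-0.5,0],
  [0,0,0,0],
  [0,0,0,0],
  [0,0,0,0],
])

```text
clock: 15.6
tool_pos: [0.6219, 0.2497, 0.0724]
orientation: [179.9, -0.0, -90.0]
force: [0.0, -0.0, 0.1]
opening: 0.0004
```

Call:
jog_arm([
  [0,0,-0.5,0],
  [0,0,-0.5,0],
  [0,0,-0.5,0],
  [0,0,-0.5,0],
  [0,0,0,0],
  [0,0,0,0],
  [0,0,0,0],
  [0,0,0,0],
  [0,0,0,0],
  [0,0,0,0],
])

```text
clock: 16.43
tool_pos: [0.622, 0.2497, 0.0722]
orientation: [180.0, -0.0, -89.9]
force: [-5.5, -0.8, 11.8]
opening: 0.0002
```

Call:
jog_arm([
  [0,0,5,0],
  [0,0,15,0],
  [0,0,30,0],
  [0,0,38,0],
  [0,0,38,0],
  [0,0,20,0],
  [-25,0,0,0],
  [-25,-35,0,0],
  [-25,-35,0,0],
  [-25,-35,0,0],
])

```text
clock: 17.27
tool_pos: [0.5233, 0.1473, 0.2164]
orientation: [180.0, -0.0, -89.9]
force: [1.0, -0.8, 0.9]
opening: 0.0006
```

Call:
jog_arm([
  [0,-40,0,0],
  [0,-40,0,0],
  [0,-40,0,0],
  [0,-40,0,0],
  [0,-40,0,0],
  [0,-40,0,0],
  [0,-40,0,0],
  [0,-40,0,0],
  [0,0,0,0],
  [0,0,0,0],
])

```text
clock: 18.1
tool_pos: [0.5241, -0.1739, 0.2165]
orientation: [179.9, 0.0, -90.2]
force: [-0.3, 0.8, -0.6]
opening: 0.0005
```

```bash
python3 sd.py s8; python3 - <<'E'
from h import *
import pickle
s=snapshot('top');pickle.dump(s,open('top2.pkl','wb'));im=s['image']
c=cv2.resize(im[165:275,190:290,::-1],None,fx=5,fy=5,interpolation=2);cv2.imwrite('pics/t9.png',np.clip(c*1.8,0,255).astype(np.uint8))
cv2.imwrite('pics/t9full.png',im[:,:,::-1])
E
```

```text
18.1 [ 0.52412981 -0.17391363  0.21649637] [-0.26267265  0.81585318 -0.60286788] [0.08620031 0.05250457 0.04238983]
```

View pics/s8.png

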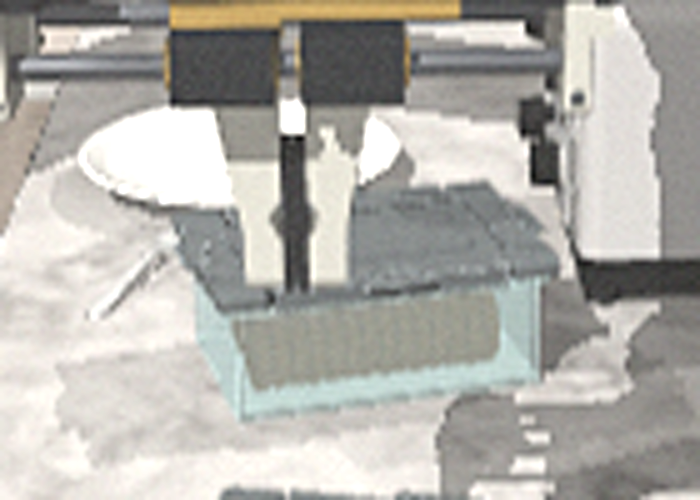

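View pics/t9.png

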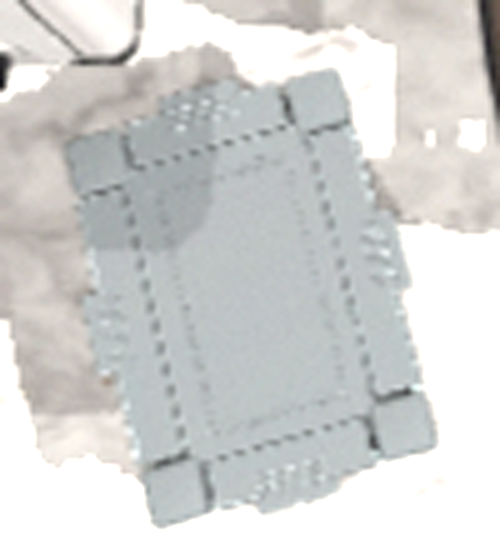

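View pics/t9full.png

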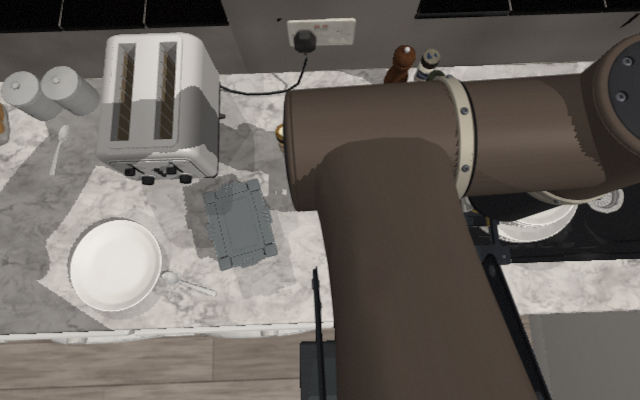

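```bash
python3 -c "
from h import *
o=get_obs();print(o['force'],abs(o['qvel']).max());print(close_job())"
```

```text
[-0.09903547  0.10391221 -0.21991588] 1.6527641654236969
the job is handed in; nothing more can be done
None
```

The job is handed in at about 18 s of the 48 s allowed, with all four lips of the left-hand box pressed shut. I used the closed fingertips in the order front, right, left, back.

**Lips:** on each lip the fingertips stopped at about 72 mm, the shut height. In the last top picture all four lips look flush with the lid corners. In the last side picture the fingers hid part of the left lip, but what showed was flush.

**Force:** the highest vertical reading I saw was about 25 N, on the front lip. Readings are taken only at the end of each move. On the right and left lips I pressed a further 0.8 mm after the last reading taken while pressing, roughly 10 N more by the stiffness seen on the front lip.

**Box position:** its corners are at the same pixels as at the start, so it has not visibly moved.

**Other objects:** the arm hid the shut box and some of the things behind in the last top picture, so I could not check them directly. The path kept clear of them, and between presses the force stayed around 1 N or less. The exception was one 6 N reading right after the fast first descent; it pulled downward and had gone at the next reading, so I took it for the arm settling.

At hand-in the arm was clear of everything, at z = 0.216 m with a force of about 0.2 N.

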